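# Stand the hanging turner in the utensil jar

### The job

Lift the slotted turner off its hook on the utensil rail and lay it down on the worktop to change your grip. Then take it up again and stand it in the utensil jar the other way up, its handle right down on the bottom of the jar and the blade sticking out on top, ready for lifting the ravioli. Leave the ladle and the skimmer hanging, and the jar standing where it is.

Things in the scene. Friction and masses are not known exactly. Their poses are not given: they have to be found in the camera images.
- rail: Bright steel counter-top utensil rail, fixed: base plate 120 x 360 x 10 mm, two 12 mm uprights at its y = +-168 mm, a 12 mm bar along its y, axis 300 mm above the worktop, with three open hooks at y = +115, 0, -115 mm pointing to its -x (to the robot's left and back). Nothing stands behind the hanging tools between base and bar. Origin: centre of the base's underside, z up
- hook_mid (a point): Lowest point (rod axis) of the middle hook, (-45, 0, 272) mm in the rail's frame; the others are 115 mm to either side. Each hook is a V of 6 mm rod: down from the bar to this point, then up at 45 degrees for 23 mm towards -x to its open tip (z = 295 mm). A tool's eye sits in the V: lift it some 10 mm, then out and up over the tip
- turner: Slotted turner, 0.13 kg, 212 mm long, hung loose by its eye on any of the hooks. Origin: middle of the eye. Hanging, z is up and x as the rail's. Steel eye in the y-z plane, opening 16 mm wide, 26 high. Black handle z = -15 to -119 mm, 22 wide (y), 16 thick; neck 12 x 4; slotted steel blade z = -136 to -197, 70 wide (y), bent 12 degrees to -x. Centre of mass: z about -119
- blade_end (a point): Middle of the far edge of the turner's blade (4 mm thick), at (-13, 0, -197) mm in the turner's frame; same axes as the turner
- handle_low (a point): Point on the axis of the turner's handle near the blade, at (0, 0, -100) mm in the turner's frame, same axes; a good place to take it when it lies down (laid with -x upward it rests on its flat blade, the handle sloping up about 13 degrees, or on the handle with the blade up)
- jar: White stoneware utensil jar, open on top, standing loose on the worktop, 1.4 kg: 124 mm outside diameter, 120 mm high, wall 7 mm (mouth 110 mm wide), floor 8 mm thick. Origin: centre of its underside, z up
- ladle: Small ladle with the same black handle and eye (origin: middle of the eye) but a round steel cup 64 mm across, about 195 mm long, hanging on another hook; to be left hanging
- skimmer: Skimmer with the same black handle and eye (origin: middle of the eye) but a round pierced disc 72 mm across, about 200 mm long, hanging on the remaining hook; to be left hanging
- canister: Bystander: white flour canister with wooden lid, 84 mm across and 120 mm high, standing loose beyond the jar. Origin: centre of its underside
There are look-alikes about, which are no part of the job. Leave any green or red look-alike of the jar alone.

How it is judged:
By the outcome, as a careful person would: the job done as asked, in the order asked, and still so for the second after the job is handed in, with the robot touching nothing.
It also fails if it takes over 72 s, if anything falls off the work surface, if the arm or the gripper's body presses on something with over 40 N, if the wrist force passes 120 N, or if a joint passes its speed limit or range.

### The arm

A 7-joint arm with a two-finger parallel gripper is mounted at the origin on the work surface. World frame = base frame: x ahead of the robot, y to its left, z up, the work surface at z = 0. Lengths are in m, angles in rad, forces in N, time in s.
With the tool pointing down it reaches from about 0.4 to 0.85 m from the base axis. Payload 10.4 kg.
Tool frame: the origin (TCP) lies at the very end of the fingers, on their centre line; the grasp point (between the pads) lies 19 mm behind it; z points along the fingers, y is the line along which they close (so a half turn about z gives the same grasp; the last joint's range is limited). The gripper opens to 85 mm and grips with 20 to 120 N. Pads are 22 mm wide; open, the fingers measure 114 mm over their backs; the gripper's body (76 mm by 85 mm) begins 54 mm behind the grasp point. The pads swing forward as they close: fully open they stand 13 mm farther back than shut.
Start: joints at [-1.365, 0.332, -0.065, 1.46, 0.022, 1.35, -0.088], TCP at [0.142, 0.609, 0.231] pointing down, gripper open.
Joint ranges: [-2.6, 2.6], [-0.5, 2.12], [-1.47, 1.34], [0.16, 2.42], [-1.27, 4.41], [0.06, 2.06], [-2.6, 2.6]. Speed limits (rad/s): [2.22, 2.22, 2.79, 2.79, 3.14, 3.14, 3.14].

### API

Orientations are given as a unit quaternion [x, y, z, w].
In Python, from workcell import manip, vision, order gives the robot as it stands. The module is installed in compiled form; this text tells all that it offers.
- The arm moves only by the tool move_arm, never from a script. Its argument "motion" is a list of rows, each a list of 3 entries, a list of its own where there are three numbers: the shift along the tool's x, y, z scaled (see below), then the turn, a rotation vector about the tool's x, y, z scaled (see below), then the opening, from -1 (shut) to 1 (fully open). In form: [[[dx, dy, dz], [wx, wy, wz], hand], ...]. A call has 1 to 12 rows; each row shifts and turns the commanded pose from where the row before left it, along the tool's axes as they then stand; what a row does not reach is not made up. The controller multiplies each number of a shift by 0.75 m and each number of a turn by pi/4 rad. A row lasts 1/10 s, in which the tool goes at most 50 mm and 8.59 degrees, less where a joint would pass 70% of its speed; a pose out of reach is approached as far as the arm can. A call with a number of a shift or a turn outside -1 to 1 is refused whole. A call with a gripper value outside its range is refused whole. The fingers move at their own pace and stop on an object; "newtons" is the grip in N (left out, the last holds). Time passes only in rows, so rows that do not move let the fingers close. It gives the time, the measured TCP pose, the force, the opening and the grip force at its end, in the units of the state.
- manip.get_obs(): the state, without advancing time (a new reading comes with each control period).
- vision.camera(name): name is "side" or "top" or "wrist"; returns a dict with "pixels" (400x640x3 uint8, red, green, blue), "fx", "fy", "cx", "cy" (pixels), "R" (3x3) and "t" (3): a world point X has camera coordinates R X + t. Camera axes: x right, y down, z forward; pixel columns grow to the right and rows downward; lengths in m; the calibration is good to about 2 mm. A picture is of the moment at which its call begins. There is no depth.
- order.hand_in(): hands the job in; it is judged then, once.
The state is a dict: "clock": time; "joint_pos": joint angles; "joint_velocities": joint speeds; "tau": joint torques, N m; "position": TCP position; "ee_rot": TCP orientation; "ft_force": force on the tool from outside, world axes, zero at the start; "torque": the same for the moment, N m; "grip_width": opening from 0.0 (shut) to 1.0 (fully open); "grasp_force": force on a finger pad.
Only numpy, scipy, OpenCV 4.12 (cv2) and the standard library are available. Lean on these libraries where they do the work, as an engineer would, in place of code of your own. Each camera call takes 0.05 s, during which the arm holds its last target. There are 200 camera calls.

## Working session

There is one attempt and no reset: what is moved stays moved. The work goes in short steps, Python scripts to look and compute and a tool call to move; the robot and the scene stay as the last step left them, time stands still between calls to the robot, and variables do not carry over. Pictures are saved under pics/ and viewed, at most 13 in all, crops included, and the job is handed in when it is done.

Besides the shell and the picture viewer there is one more tool, called by a JSON object that holds its "method" and its "body". move_arm: Moves the arm, as the interface text tells. Its arguments: {"type":"object","properties":{"motion":{"type":"array"},"newtons":{"type":"number"}},"required":["motion"]}

```bash
mkdir -p pics; cat > h.py <<'E'
import numpy as np, cv2
from workcell import manip, vision, order
from scipy.spatial.transform import Rotation as Ro
def snap(n,f=None):
    c=vision.camera(n)
    if f: cv2.imwrite('pics/'+f,c['pixels'][:,:,::-1])
    return c
def ray(c,u,v):
    R=np.array(c['R']);t=np.array(c['t'])
    d=R.T@np.array([(u-c['cx'])/c['fx'],(v-c['cy'])/c['fy'],1]);return -R.T@t,d/np.linalg.norm(d)
def plane(c,u,v,z):
    o,d=ray(c,u,v);return o+d*(z-o[2])/d[2]
def tri(a,pa,b,pb):
    o1,d1=ray(a,*pa);o2,d2=ray(b,*pb)
    s=np.linalg.lstsq(np.c_[d1,-d2],o2-o1,rcond=None)[0]
    p=o1+s[0]*d1;q=o2+s[1]*d2;return (p+q)/2,np.linalg.norm(p-q)
def proj(c,X):
    p=np.array(c['R'])@np.array(X)+np.array(c['t']);return np.array([c['fx']*p[0]/p[2]+c['cx'],c['fy']*p[1]/p[2]+c['cy']])
E
python3 - <<'E'
from h import *
import pickle
d={}
for n in('side','top','wrist'):
    d[n]=snap(n,n+'0.png'); c=d[n]; print(n,c['fx'],c['cx'],c['cy'],(-np.array(c['R']).T@c['t']).round(3),np.array(c['R']).round(2).tolist())
pickle.dump(d,open('c0.pkl','wb'))
o=manip.get_obs();print({k:np.round(v,3).tolist() for k,v in o.items()})
E
```

```text
side 376.9575275336191 315.9310633762698 199.00157341105023 [ 0.433 -0.868  0.863] [[0.99, -0.1, -0.02], [-0.08, -0.58, -0.81], [0.07, 0.81, -0.58]]
top 484.74607507123176 313.82746373302035 192.689881669264 [0.386 0.08  1.753] [[-0.02, -1.0, -0.01], [-0.99, 0.02, -0.1], [0.1, 0.01, -0.99]]
wrist 275.6323227153487 318.2575712137072 201.17161455572824 [0.062 0.627 0.372] [[0.23, 0.97, -0.0], [0.92, -0.21, 0.31], [0.31, -0.07, -0.95]]
{'clock': 0.15, 'joint_pos': [-1.365, 0.333, -0.065, 1.461, 0.022, 1.35, -0.089], 'joint_velocities': [0.0, -0.001, 0.0, -0.004, -0.001, 0.001, -0.0], 'tau': [0.0, -62.582, 0.049, -39.185, 0.016, 0.008, 0.0], 'position': [0.142, 0.608, 0.231], 'ee_rot': [0.114, 0.993, -0.0, -0.0], 'ft_force': [0.358, 0.085, -0.342], 'torque': [0.007, -0.011, -0.04], 'grasp_force': 0.0, 'grip_width': 1.001}
```

View pics/side0.png

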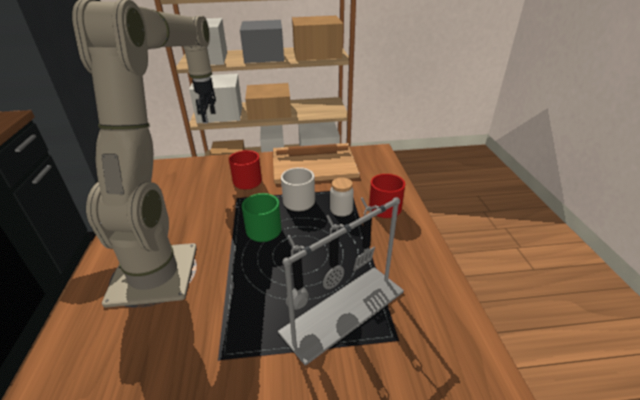

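View pics/top0.png

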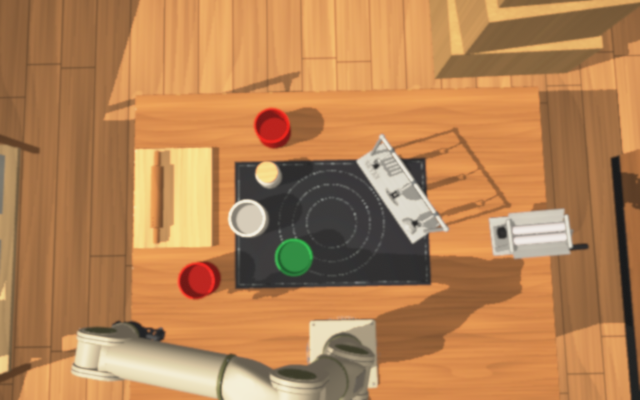

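Side view: the rail runs from (289,262) to (397,203), with the tools hanging at about (297,270), (335,245) and (365,255). The white jar is at (298,188) in the side view and (248,218) in the top view. The red and green jars are look-alikes. I'll take close crops of the rail next.

```bash
python3 - <<'E'
import cv2,numpy as np
s=cv2.imread('pics/side0.png')[185:365,265:425];t=cv2.imread('pics/top0.png')[125:250,345:455]
s=cv2.resize(s,None,fx=3.3,fy=3.3,interpolation=3)
t=cv2.resize(t,(440,500),interpolation=3)
cv2.imwrite('pics/crop_s.png',s);cv2.imwrite('pics/crop_t.png',t)
E
```

```text
(no output)
```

View pics/crop_s.png

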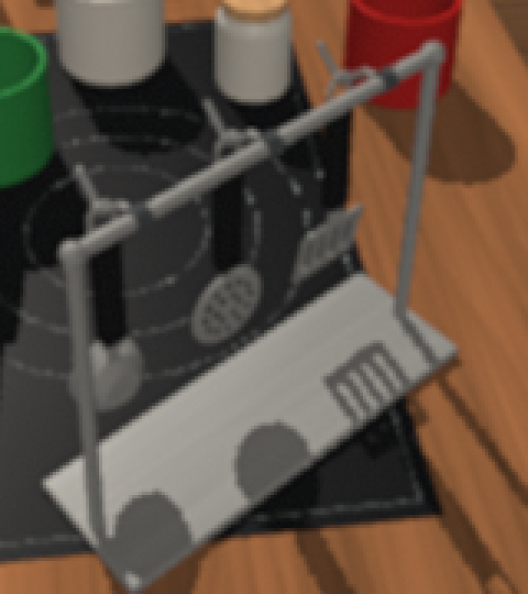

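View pics/crop_t.png

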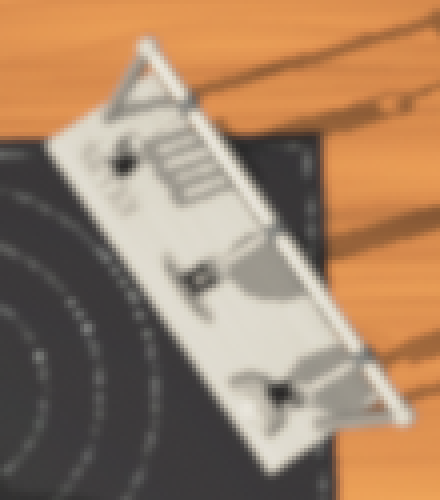

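The slotted turner hangs on the far hook: handle and blade at about (365,257) in the side view, (376,165) in the top view, with a slotted shadow. The skimmer is in the middle at side (334,276), and the ladle is nearest at side (297,298). Of the jars, I take the white one at top (248,218). Green (294,257) and red (272,127) and (198,280) are look-alikes, and the white canister has a wooden lid at (268,175).

```bash
python3 - <<'E'
from h import *
import pickle
d=pickle.load(open('c0.pkl','rb'));s,t=d['side'],d['top']
S=lambda x,y:(265+x/3.3,185+y/3.3); T=lambda x,y:(345+x/4,125+y/4)
f,e=tri(s,S(432,50),t,T(148,45));n,e2=tri(s,S(75,250),t,T(405,412));print('bar far',f.round(4),e,'near',n.round(4),e2,np.linalg.norm(f-n))
for z in(.3,):
  F=plane(t,*T(148,45),z);N=plane(t,*T(405,412),z);print('plane .3',F,N,np.linalg.norm(F-N))
y=(F-N)/np.linalg.norm(F-N);y[2]=0;x=np.array([y[1],-y[0],0]);c=(F+N)/2;c[2]=0
print('yaw deg',np.degrees(np.arctan2(x[1],x[0])),'c',c)
for k in(.115,0,-.115):
  h=c-.045*x+k*y+[0,0,.272]; print(k,h.round(4),'side px',proj(s,h),'top px',proj(t,h), 'handle-60 top',proj(t,h-[0,0,.06]))
# tips in side crop / eye
for a,b in(((345,85),(124,160)),((232,140),(200,278)),((105,208),(280,392))):
  print(tri(s,S(*a),t,T(*b)))
# jars: white mask
im=t['pixels'];hsv=cv2.cvtColor(im,cv2.COLOR_RGB2HSV)
m=((hsv[...,1]<60)&(hsv[...,2]>120)).astype(np.uint8);m[:, :225]=0;m[:,272:]=0;m[:190]=0;m[240:]=0
cs,_=cv2.findContours(m,0,1);k=max(cs,key=cv2.contourArea);el=cv2.fitEllipse(k);print(el,'jar rim',plane(t,*el[0],.12),'base of pix')
im=s['pixels'];hsv=cv2.cvtColor(im,cv2.COLOR_RGB2HSV)
m=((hsv[...,1]<60)&(hsv[...,2]>100)).astype(np.uint8);m[:, :275]=0;m[:,318:]=0;m[:165]=0;m[215:]=0
ys,xs=np.nonzero(m);print(xs.min(),xs.max(),ys.min(),ys.max())
j=plane(t,*el[0],.12)
for z in(0,.12):print(proj(s,[j[0],j[1],z]), proj(s,[j[0]-.062,j[1],z]),proj(s,[j[0]+.062,j[1],z]))
E
```

```text
bar far [ 0.7043 -0.1225  0.3023] 0.0021372934145567624 near [ 0.4228 -0.3041  0.3044] 0.0006978200344516418 0.33493202823188467
plane .3 [ 0.70586031 -0.12306292  0.3       ] [ 0.42329042 -0.3052432   0.3       ] 0.3362073710748449
yaw deg -57.189054419535964 c [ 0.56457536 -0.21415306  0.        ]
0.115 [ 0.6368 -0.114   0.272 ] side px [368.55265234 209.75275771] top px [378.62263762 160.23614514] handle-60 top [376.27900391 163.41198529]
0 [ 0.5402 -0.1763  0.272 ] side px [334.86526634 228.43586609] top px [399.97522532 190.92846264] handle-60 top [396.79239632 192.94182819]
-0.115 [ 0.4435 -0.2386  0.272 ] side px [296.65064729 249.62978923] top px [421.62709236 222.05096577] handle-60 top [417.58214236 222.86949312]
(array([ 0.6324098 , -0.10790934,  0.26303134]), np.float64(0.017637494730068235))
(array([ 0.53685568, -0.16265653,  0.26310906]), np.float64(0.012984006188249015))
(array([ 0.44297752, -0.22075072,  0.26011355]), np.float64(0.002982040877114806))
((247.5315399169922, 218.0187225341797), (37.77943420410156, 38.53468704223633), 143.6534881591797) jar rim [0.47441841 0.31409773 0.12      ] base of pix
281 313 168 210
[299.10347584 202.43218176] [283.11957296 203.69001701] [314.98869091 201.18211264]
[297.58693438 176.24628809] [280.79188307 177.48212298] [314.27309336 175.01846585]
```

```bash
cat >> h.py <<'E'
def cur():
    o=manip.get_obs();return np.array(o['position']),Ro.from_quat(o['ee_rot']),o
def frame(z,y):
    z=np.array(z,float);z/=np.linalg.norm(z);y=np.array(y,float);y-=z*(y@z);y/=np.linalg.norm(y)
    return Ro.from_matrix(np.c_[np.cross(y,z),y,z])
def tilt(az,p,yaz):  # tool z azimuth az, pitch p below horizontal, y azimuth (deg)
    a,p,b=np.radians([az,p,yaz]);return frame([np.cos(a)*np.cos(p),np.sin(a)*np.cos(p),-np.sin(p)],[np.cos(b),np.sin(b),0])
def plan(P,R,n,start=None):
    """n combined rows (turn+shift) from the measured pose to tool pose P,R, printed in move units"""
    p,q,o=cur() if start is None else (*start,None)
    w=(q.inv()*R).as_rotvec()/n; d=(np.array(P)-p)/n
    print('rows',n,'turn/row deg %.1f shift/row mm %.0f'%(np.degrees(np.linalg.norm(w)),1e3*np.linalg.norm(d)))
    print('w',(w/(np.pi/4)).round(4).tolist())
    for k in range(n): print((( q*Ro.from_rotvec(w*k)).inv().apply(d)/.75).round(4).tolist())
E
python3 - <<'E'
from h import *
p,q,o=cur()
R1=tilt(-57.2,25,32.8)
z=R1.apply([0,0,1]);G=np.array([.637,-.114,.202])
print('pre',G-.14*z)
plan([.40,.25,.30],q,10)
print('then')
plan(G-.15*z,R1,18,start=(np.array([.40,.25,.30]),q))
E
```

```text
pre [ 0.56826639 -0.00734631  0.26116656]
rows 10 turn/row deg 0.0 shift/row mm 45
w [0.0, 0.0, 0.0]
[-0.0444, -0.0387, -0.0092]
[-0.0444, -0.0387, -0.0092]
[-0.0444, -0.0387, -0.0092]
[-0.0444, -0.0387, -0.0092]
[-0.0444, -0.0387, -0.0092]
[-0.0444, -0.0387, -0.0092]
[-0.0444, -0.0387, -0.0092]
[-0.0444, -0.0387, -0.0092]
[-0.0444, -0.0387, -0.0092]
[-0.0444, -0.0387, -0.0092]
then
rows 18 turn/row deg 4.3 shift/row mm 17
w [0.0307, -0.076, 0.0484]
[-0.016, -0.0153, 0.0026]
[-0.0164, -0.0146, 0.0039]
[-0.0166, -0.0138, 0.0052]
[-0.0168, -0.0131, 0.0066]
[-0.0168, -0.0122, 0.0079]
[-0.0168, -0.0114, 0.0092]
[-0.0166, -0.0105, 0.0104]
[-0.0163, -0.0096, 0.0116]
[-0.0159, -0.0087, 0.0128]
[-0.0155, -0.0078, 0.014]
[-0.0149, -0.0069, 0.0151]
[-0.0142, -0.006, 0.0161]
[-0.0134, -0.005, 0.017]
[-0.0125, -0.0041, 0.0179]
[-0.0116, -0.0032, 0.0187]
[-0.0105, -0.0023, 0.0195]
[-0.0094, -0.0015, 0.0201]
[-0.0083, -0.0006, 0.0207]
```

{"method": "move_arm", "body": {"motion": [[[-0.044,-0.039,-0.009],[0,0,0],1],[[-0.044,-0.039,-0.009],[0,0,0],1],[[-0.044,-0.039,-0.009],[0,0,0],1],[[-0.044,-0.039,-0.009],[0,0,0],1],[[-0.044,-0.039,-0.009],[0,0,0],1],[[-0.044,-0.039,-0.009],[0,0,0],1],[[-0.044,-0.039,-0.009],[0,0,0],1],[[-0.044,-0.039,-0.009],[0,0,0],1],[[-0.044,-0.039,-0.009],[0,0,0],1],[[-0.044,-0.039,-0.009],[0,0,0],1],[[0,0,0],[0,0,0],1]]}}

```text
clock: 1.25
position: [0.4003, 0.2438, 0.2999]
ee_rot: [0.119, 0.993, 0.0, 0.001]
ft_force: [0.1, 0.4, 0.1]
grip_width: 1.004
grasp_force: 0.0
```

{"method": "move_arm", "body": {"motion": [[[-0.032,-0.03,0.006],[0.061,-0.152,0.097],1],[[-0.033,-0.027,0.012],[0.061,-0.152,0.097],1],[[-0.033,-0.024,0.016],[0.061,-0.152,0.097],1],[[-0.033,-0.021,0.02],[0.061,-0.152,0.097],1],[[-0.031,-0.017,0.025],[0.061,-0.152,0.097],1],[[-0.029,-0.013,0.031],[0.061,-0.152,0.097],1],[[-0.026,-0.009,0.035],[0.061,-0.152,0.097],1],[[-0.022,-0.005,0.038],[0.061,-0.152,0.097],1],[[-0.018,-0.002,0.041],[0.061,-0.152,0.097],1],[[0,0,0],[0,0,0],1],[[0,0,0],[0,0,0],1]]}}

```text
clock: 2.35
position: [0.561, 0.004, 0.2573]
ee_rot: [0.404, 0.741, -0.256, 0.471]
ft_force: [0.2, 0.2, 0.5]
grip_width: 1.003
grasp_force: 0.0
```

```bash
python3 - <<'E'
from h import *
import pickle
p,q,o=cur();print(np.round(o['joint_pos'],2),q.as_matrix().round(3).tolist())
w=snap('wrist','w1.png');pickle.dump(w,open('w1.pkl','wb'))
for n,k in(('hook',[.637,-.114,.272]),('eye',[.637,-.114,.262]),('h60',[.637,-.114,.202]),('end',[.644,-.103,.065])):print(n,proj(w,k))
E
```

```text
[-0.85  0.18  0.18  2.05  1.13  1.37 -0.63] [[-0.23, 0.84, 0.491], [0.358, 0.543, -0.76], [-0.905, 0.001, -0.426]]
hook [318.30972488 260.4144795 ]
eye [318.30259517 251.05989537]
h60 [318.26097959 196.45793931]
end [328.43929648  78.23155772]
```

View pics/w1.png

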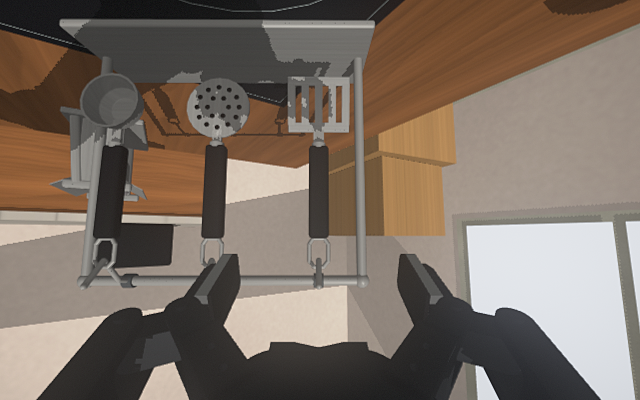

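The wrist view shows the slotted blade at (318,105), the handle from (318,145) to (318,237), and the eye at (319,250). The pierced skimmer is at (218,108) and the ladle cup at (112,100). The turner on the last hook is confirmed. I'll advance 70 mm and take a second view to get depth.

{"method": "move_arm", "body": {"motion": [[[0,0,0.023],[0,0,0],1],[[0,0,0.023],[0,0,0],1],[[0,0,0.023],[0,0,0],1],[[0,0,0.023],[0,0,0],1],[[0,0,0],[0,0,0],1]]}}

```text
clock: 2.9
position: [0.5952, -0.0498, 0.2296]
ee_rot: [0.406, 0.741, -0.255, 0.471]
ft_force: [-0.9, 0.3, -0.4]
grip_width: 1.002
grasp_force: 0.0
```

```bash
python3 - <<'E'
from h import *
import pickle
p,q,o=cur();print(p,np.round(o['ft_force'],1))
a=pickle.load(open('w1.pkl','rb'));b=snap('wrist','w2.png')
def hand(c,u0,u1,v0,v1):
    g=c['pixels'].max(2);m=np.zeros_like(g);m[v0:v1,u0:u1]=(g[v0:v1,u0:u1]<75)
    n,l,st,ce=cv2.connectedComponentsWithStats(m);k=1+np.argmax(st[1:,4]);print(st[k],ce[k]);return st[k]
A=hand(a,300,335,125,250);B=hand(b,290,350,60,300)
e=lambda s:((s[0]+s[2]/2-.5),s[1]-.5),
for f in(0,1):
  pa=(A[0]+A[2]/2-.5,A[1]-.5+f*A[3]);pb=(B[0]+B[2]/2-.5,B[1]-.5+f*B[3]);print(tri(a,pa,b,pb))
print(proj(b,[.637,-.114,.262-.119]),proj(b,[.637,-.114,.247]))
E
```

```text
[ 0.59523188 -0.04975332  0.22963834] [-0.9  0.3 -0.4]
[ 309  145   20   93 1796] [318.34465479 191.96380846]
[ 307  152   25  120 2938] [318.92273656 212.39584752]
(array([ 0.6359077 , -0.1116863 ,  0.14303201]), np.float64(5.1307028873691194e-05))
(array([ 0.63553618, -0.11171794,  0.24732922]), np.float64(0.0004274502043947483))
[318.59098413 152.31150331] [319.23320626 270.68216662]
```

{"method": "move_arm", "body": {"motion": [[[-0.002,0,0.0205],[0,0,0],1],[[-0.002,0,0.0205],[0,0,0],1],[[-0.002,0,0.0205],[0,0,0],1],[[-0.002,0,0.0205],[0,0,0],1],[[-0.002,0,0.0205],[0,0,0],1],[[-0.002,0,0.0205],[0,0,0],1],[[0,0,0],[0,0,0],1],[[0,0,0],[0,0,0],-1],[[0,0,0],[0,0,0],-1],[[0,0,0],[0,0,0],-1],[[0,0,0],[0,0,0],-1],[[0,0,0],[0,0,0],-1]], "newtons": 60}}

```text
clock: 4.15
position: [0.6428, -0.1216, 0.198]
ee_rot: [0.405, 0.741, -0.255, 0.472]
ft_force: [0.1, 2.3, 1.4]
grip_width: 0.246
grasp_force: 62.2
```

{"method": "move_arm", "body": {"motion": [[[-0.0072,0,-0.0034],[0,0,0],-1],[[-0.0072,0,-0.0034],[0,0,0],-1],[[-0.0058,0,-0.0159],[0,0,0],-1],[[-0.0058,0,-0.0159],[0,0,0],-1],[[-0.0058,0,-0.0159],[0,0,0],-1],[[-0.0058,0,-0.0159],[0,0,0],-1],[[0,0,0],[0,0,0],-1]]}}

```text
clock: 4.85
position: [0.6237, -0.0902, 0.2479]
ee_rot: [0.405, 0.741, -0.254, 0.473]
ft_force: [1.0, -0.0, -1.7]
grip_width: 0.245
grasp_force: 62.6
```

```bash
python3 - <<'E'
from h import *
p,q,o=cur();print(p,np.round(o['ft_force'],1),o['grip_width'])
w=snap('wrist','w3.png')
E
```

```text
[ 0.62365353 -0.09017648  0.24789775] [ 1.  -0.  -1.7] 0.2453132944901275
```

View pics/w3.png

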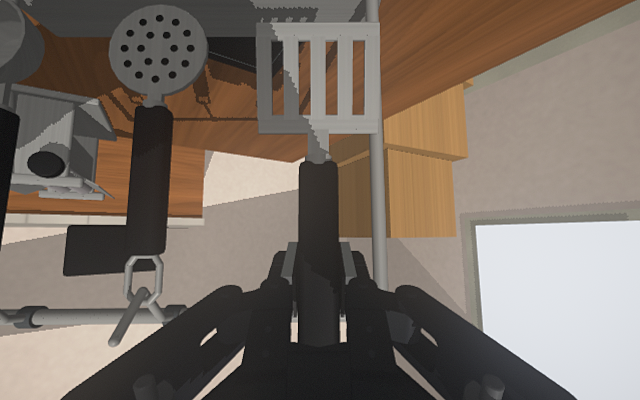

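The turner is off its hook and held by the handle at (318,230), with the blade at (318,75). The neighbouring tools are still hanging. Next I'll work out the laying pose.

```bash
cat >> h.py <<'E'
Rt0=Ro.from_euler('z',-57.2,degrees=True);Pt0=np.array([.6365,-.1135,.2622])
Rg=Ro.from_quat([.405,.741,-.255,.472]);Pg=np.array([.6428,-.1216,.198])
def pose_from_turner(Rt,Pt):   # tool pose in first grip
    r=Rg.inv()*Rt0;t=Rg.inv().apply(Pt0-Pg); R=Rt*r.inv(); return Pt-R.apply(t),R
def lying(A,xy,s=13.7,z0=0.):  # eye azimuth A deg, handle point at turner z=-80 over xy
    a=np.radians(A);s=np.radians(s);zt=np.array([np.cos(a)*np.cos(s),np.sin(a)*np.cos(s),np.sin(s)])
    xt=np.array([np.cos(a)*np.sin(s),np.sin(a)*np.sin(s),-np.cos(s)]);Rt=Ro.from_matrix(np.c_[xt,np.cross(zt,xt),zt])
    h=.008*np.cos(s)+.039*np.sin(s)+z0; return Rt,np.array([*xy,h])+.08*zt
E
python3 - <<'E'
from h import *
p,q,o=cur()
f=np.array([-.542,.84,0])
print('out',(q.inv().apply(f*.025)/.75).round(4))
Rt,Pt=lying(-135,(.5,.03));P,R=pose_from_turner(Rt,Pt);print('lay tool',P,R.as_matrix().round(3).tolist(),'Pt',Pt)
print('axis pts',Rt.apply([-.013,0,-.197])+Pt)
P2=P+[0,0,.2]
plan(P2,R,18,start=(p+f*.1+[0,0,0.02],q))
E
```

```text
out [ 0.0141  0.     -0.0302]
lay tool [0.48807567 0.01679194 0.01082058] [[0.696, 0.704, 0.142], [0.69, -0.71, 0.139], [0.198, 0.002, -0.98]] Pt [ 0.44504088 -0.02495912  0.03595613]
axis pts [0.58255482 0.11255482 0.00192916]
rows 18 turn/row deg 5.8 shift/row mm 6
w [0.0465, 0.078, 0.0917]
[0.0058, -0.0041, -0.0025]
[0.0056, -0.0046, -0.002]
[0.0054, -0.0051, -0.0015]
[0.0051, -0.0055, -0.001]
[0.0047, -0.0059, -0.0005]
[0.0043, -0.0062, -0.0]
[0.0038, -0.0065, 0.0005]
[0.0033, -0.0067, 0.0009]
[0.0027, -0.0069, 0.0014]
[0.0021, -0.007, 0.0018]
[0.0015, -0.0071, 0.0021]
[0.0008, -0.0071, 0.0025]
[0.0002, -0.007, 0.0028]
[-0.0005, -0.0069, 0.003]
[-0.0012, -0.0067, 0.0032]
[-0.0019, -0.0065, 0.0033]
[-0.0025, -0.0062, 0.0034]
[-0.0032, -0.0059, 0.0035]
```

{"method": "move_arm", "body": {"motion": [[[0.008,0,-0.033],[0,0,0],-1],[[0.008,0,-0.033],[0,0,0],-1],[[0.008,0,-0.033],[0,0,0],-1],[[0.008,0,-0.033],[0,0,0],-1],[[0.006,-0.004,-0.002],[0.0465,0.078,0.0917],-1],[[0.006,-0.005,-0.002],[0.0465,0.078,0.0917],-1],[[0.005,-0.005,-0.001],[0.0465,0.078,0.0917],-1],[[0.005,-0.0055,-0.001],[0.0465,0.078,0.0917],-1],[[0.005,-0.006,0],[0.0465,0.078,0.0917],-1],[[0.004,-0.006,0],[0.0465,0.078,0.0917],-1],[[0.004,-0.0065,0],[0.0465,0.078,0.0917],-1],[[0.003,-0.007,0.001],[0.0465,0.078,0.0917],-1]]}}

```text
clock: 6.1
position: [0.5329, 0.0012, 0.2407]
ee_rot: [0.709, 0.642, -0.111, 0.27]
ft_force: [-0.4, -0.4, -0.5]
grip_width: 0.241
grasp_force: 62.5
```

{"method": "move_arm", "body": {"motion": [[[0.003,-0.007,0.001],[0.0465,0.078,0.0917],-1],[[0.002,-0.007,0.002],[0.0465,0.078,0.0917],-1],[[0.0015,-0.007,0.002],[0.0465,0.078,0.0917],-1],[[0.001,-0.007,0.0025],[0.0465,0.078,0.0917],-1],[[0,-0.007,0.003],[0.0465,0.078,0.0917],-1],[[-0.0005,-0.007,0.003],[0.0465,0.078,0.0917],-1],[[-0.001,-0.007,0.003],[0.0465,0.078,0.0917],-1],[[-0.002,-0.0065,0.003],[0.0465,0.078,0.0917],-1],[[-0.0025,-0.006,0.0035],[0.0465,0.078,0.0917],-1],[[-0.003,-0.006,0.0035],[0.0465,0.078,0.0917],-1],[[0,0,0],[0,0,0],-1],[[0,0,0],[0,0,0],-1]]}}

```text
clock: 7.3
position: [0.4875, 0.0146, 0.2096]
ee_rot: [0.92, 0.379, 0.091, -0.036]
ft_force: [-0.1, -0.2, -1.9]
grip_width: 0.243
grasp_force: 62.4
```

```bash
python3 - <<'E'
from h import *
p,q,o=cur();print(p,np.round(o['ft_force'],1),o['grip_width'],np.round(o['joint_pos'],2))
Rt,Pt=lying(-135,(.5,.03));P,R=pose_from_turner(Rt,Pt)
plan(P+[0,0,.03],R,5)
plan(P,R,3,start=(P+[0,0,.03],R))
E
```

```text
[0.4874639  0.01459114 0.2096259 ] [-0.1 -0.2 -1.9] 0.24279292914834225 [-0.51 -0.09  0.46  1.98 -0.1   1.1  -0.8 ]
rows 5 turn/row deg 0.0 shift/row mm 34
w [-0.0001, 0.0011, -0.0]
[-0.0082, -0.0004, 0.0443]
[-0.0083, -0.0004, 0.0443]
[-0.0083, -0.0004, 0.0442]
[-0.0083, -0.0004, 0.0442]
[-0.0084, -0.0004, 0.0442]
rows 3 turn/row deg 0.0 shift/row mm 10
w [0.0, 0.0, 0.0]
[-0.0026, -0.0, 0.0131]
[-0.0026, -0.0, 0.0131]
[-0.0026, -0.0, 0.0131]
```

Descend to 12 mm above and check that the blade has not slipped.

{"method": "move_arm", "body": {"motion": [[[-0.0083,0,0.044],[0,0,0],-1],[[-0.0083,0,0.044],[0,0,0],-1],[[-0.0083,0,0.044],[0,0,0],-1],[[-0.0083,0,0.044],[0,0,0],-1],[[-0.0083,0,0.044],[0,0,0],-1],[[-0.0026,0,0.013],[0,0,0],-1],[[-0.001,0,0.006],[0,0,0],-1],[[-0.001,0,0.005],[0,0,0],-1],[[0,0,0],[0,0,0],-1]]}}

```text
clock: 8.2
position: [0.4898, 0.0169, 0.0243]
ee_rot: [0.92, 0.379, 0.092, -0.037]
ft_force: [0.2, -0.4, -2.2]
grip_width: 0.237
grasp_force: 62.4
```

{"method": "move_arm", "body": {"motion": [[[-0.001,0,0.005],[0,0,0],-1],[[-0.001,0,0.005],[0,0,0],-1],[[-0.0005,0,0.003],[0,0,0],-1],[[-0.0005,0,0.003],[0,0,0],-1],[[0,0,0],[0,0,0],-1]]}}

```text
clock: 8.7
position: [0.4893, 0.0167, 0.0114]
ee_rot: [0.92, 0.378, 0.091, -0.038]
ft_force: [-2.6, -1.5, 4.6]
grip_width: 0.244
grasp_force: 63.1
```

{"method": "move_arm", "body": {"motion": [[[0,0,0],[0,0,0],0.2],[[0,0,0],[0,0,0],1],[[0,0,0],[0,0,0],1],[[0,0,0],[0,0,0],1],[[0,0,-0.02],[0,0,0],1],[[0,0,-0.04],[0,0,0],1],[[0,0,-0.05],[0,0,0],1],[[0,0,-0.05],[0,0,0],1],[[0,0,-0.05],[0,0,0],1],[[0,0,0],[0,0,0],1]]}}

```text
clock: 9.7
position: [0.4693, -0.0056, 0.1705]
ee_rot: [0.92, 0.378, 0.095, -0.037]
ft_force: [1.1, -0.8, 1.1]
grip_width: 1.003
grasp_force: 0.0
```

```bash
python3 - <<'E'
from h import *
import pickle
p,q,o=cur();print(p,q.as_matrix().round(2).tolist())
w=snap('wrist','w4.png');pickle.dump(w,open('w4.pkl','wb'))
Rt,Pt=lying(-135,(.5,.03))
for z in(.015,-.015,-.1,-.119,-.136):print(z,(Rt.apply([0,0,z])+Pt).round(3),proj(w,Rt.apply([0,0,z])+Pt).round(1))
print(proj(w,Rt.apply([-.013,0,-.197])+Pt))
E
```

```text
[ 0.46931015 -0.00561215  0.17045918] [[0.7, 0.7, 0.15], [0.69, -0.71, 0.14], [0.2, 0.0, -0.98]]
0.015 [ 0.435 -0.035  0.04 ] [315.2 258.7]
-0.015 [ 0.455 -0.015  0.032] [315.  230.5]
-0.1 [0.514 0.044 0.012] [314.7 154.3]
-0.119 [0.527 0.057 0.008] [314.6 138. ]
-0.136 [0.538 0.068 0.004] [314.5 123.5]
[314.13224038  66.59248376]
```

View pics/w4.png

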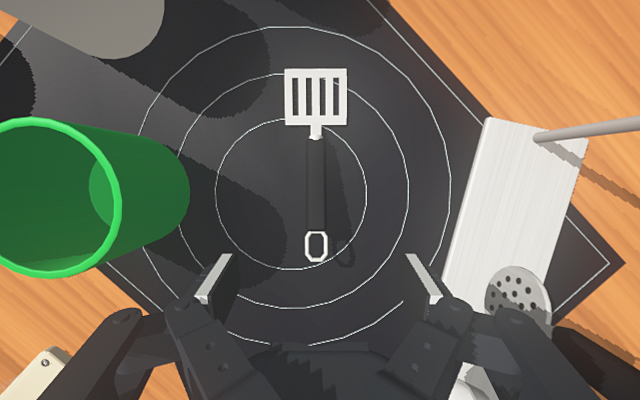

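The turner lies blade-flat on the hob. The blade is at (316,97), the handle runs from (316,138) to (316,231), and the eye is at (316,246), as predicted. Next is the second grip, with another wrist view on the way to measure heights.

```bash
cat >> h.py <<'E'
def grip2(off=23,s=-.092,d=.011):
    Rt,Pt=lying(-135,(.5,.03)); R=tilt(-135,90-off,-45)
    return Rt.apply([0,0,s])+Pt+d*R.apply([0,0,1]),R
E
python3 - <<'E'
from h import *
P,R=grip2();z=R.apply([0,0,1]);print(P)
plan(P-.09*z,R,6)
E
```

```text
[0.50520469 0.03520469 0.00404147]
rows 6 turn/row deg 5.8 shift/row mm 20
w [0.0004, -0.1281, -0.0012]
[0.0159, -0.0007, 0.0217]
[0.018, -0.0007, 0.02]
[0.0199, -0.0007, 0.018]
[0.0216, -0.0006, 0.016]
[0.0231, -0.0006, 0.0137]
[0.0244, -0.0006, 0.0113]
```

{"method": "move_arm", "body": {"motion": [[[0.016,-0.0007,0.0217],[0,-0.128,0],1],[[0.018,-0.0007,0.02],[0,-0.128,0],1],[[0.02,-0.0007,0.018],[0,-0.128,0],1],[[0.0216,-0.0006,0.016],[0,-0.128,0],1],[[0.023,-0.0006,0.0137],[0,-0.128,0],1],[[0.0244,-0.0006,0.0113],[0,-0.128,0],1],[[0,0,0],[0,0,0],1],[[0,0,0],[0,0,0],1]]}}

```text
clock: 10.55
position: [0.5277, 0.06, 0.0815]
ee_rot: [0.905, 0.373, -0.188, 0.077]
ft_force: [-0.4, -1.1, 0.9]
grip_width: 0.999
grasp_force: 0.0
```

```bash
python3 - <<'E'
from h import *
import pickle
p,q,o=cur();print(p,q.as_matrix().round(2).tolist(),np.round(o['joint_pos'],2))
a=pickle.load(open('w4.pkl','rb'));b=snap('wrist','w5.png')
Rt,Pt=lying(-135,(.5,.03))
for z in(.015,-.015,-.088,-.119):print(z,proj(b,Rt.apply([0,0,z])+Pt).round(1))
print(proj(b,Rt.apply([-.013,0,-.197])+Pt))
def steel(c):
    hsv=cv2.cvtColor(c['pixels'],cv2.COLOR_RGB2HSV)
    m=((hsv[...,2]>150)&(hsv[...,1]<60)).astype(np.uint8);n,l,st,ce=cv2.connectedComponentsWithStats(m)
    return sorted([(st[k].tolist(),ce[k].round(1).tolist()) for k in range(1,n) if st[k][4]>120 and 270<ce[k][0]<360],key=lambda e:e[1][1])
A=steel(a);B=steel(b);print(A);print(B)
E
```

```text
[0.52769677 0.06001579 0.08149537] [[0.65, 0.7, -0.28], [0.65, -0.71, -0.28], [-0.4, -0.0, -0.92]] [-0.63  0.55  0.42  1.61 -0.    1.38 -1.02]
0.015 [320.8 303.2]
-0.015 [320.9 281.2]
-0.088 [321.  216.3]
-0.119 [321.1 182.4]
[321.57311321  74.40291285]
[([273, 68, 74, 72, 2876], [315.0, 98.4]), ([305, 231, 23, 31, 295], [315.9, 246.4])]
[([194, 77, 188, 134, 7686], [321.3, 122.7]), ([310, 283, 27, 23, 228], [322.2, 296.0])]
```

```bash
python3 - <<'E'
from h import *
import pickle
a=pickle.load(open('w4.pkl','rb'));b=vision.camera('wrist')
Rt,Pt=lying(-135,(.5,.03))
for n,pa,pb,l in(('eye end',(316,261.5),(323,305.5),[0,0,.015]),('eye near',(316,230.5),(323,282.5),[0,0,-.015]),('blade end',(316,68),(321.5,77),[-.013,0,-.197])):
  print(n,tri(a,pa,b,pb),'model',(Rt.apply(l)+Pt).round(4))
P,R=grip2(22,-.090,.009);print(P)
plan(P,R,5)
E
```

```text
eye end (array([ 0.43458617, -0.03805784,  0.04226387]), np.float64(0.0019898876849540822)) model [ 0.4347 -0.0353  0.0395]
eye near (array([ 0.45727144, -0.01540843,  0.03585693]), np.float64(0.0016740460493166723)) model [ 0.4553 -0.0147  0.0324]
blade end (array([0.58234203, 0.1101369 , 0.00291433]), np.float64(0.0010392403123082846)) model [0.5826 0.1126 0.0019]
[0.50448591 0.03448591 0.00629604]
rows 5 turn/row deg 0.3 shift/row mm 17
w [-0.0005, 0.0054, -0.0015]
[-0.0002, 0.0002, 0.0227]
[-0.0003, 0.0001, 0.0227]
[-0.0004, 0.0001, 0.0227]
[-0.0005, 0.0001, 0.0227]
[-0.0006, 0.0001, 0.0227]
```

{"method": "move_arm", "body": {"motion": [[[0,0.001,0.0227],[0,0,0],1],[[0,0,0.0227],[0,0,0],1],[[0,0,0.0227],[0,0,0],1],[[-0.001,0,0.0227],[0,0,0],1],[[-0.001,0,0.022],[0,0,0],1],[[0,0,0],[0,0,0],1],[[0,0,0],[0,0,0],-1],[[0,0,0],[0,0,0],-1],[[0,0,0],[0,0,0],-1],[[0,0,0],[0,0,0],-1],[[0,0,0],[0,0,0],-1]], "newtons": 60}}

```text
clock: 11.75
position: [0.5047, 0.0352, 0.0074]
ee_rot: [0.906, 0.373, -0.186, 0.077]
ft_force: [-0.4, 0.2, 4.5]
grip_width: 0.241
grasp_force: 61.6
```

```bash
cat >> h.py <<'E'
R2=Ro.from_quat([.906,.373,-.186,.077]);P2=np.array([.5047,.0352,.0074])
_Rt,_Pt=lying(-135,(.5,.03)); r2=R2.inv()*_Rt; t2=R2.inv().apply(_Pt-P2)
JAR=np.array([.4745,.314,0])
def final(f2=60,L=35,back=.042,up=.0):
    a=np.radians(f2);L=np.radians(L);f=np.array([np.cos(a),np.sin(a),0]);k=np.array([0,0,1.])
    zt=-f*np.sin(L)-k*np.cos(L); E=JAR-back*f+k*(.011+up)       # eye end
    # turner +x: lying +x was down, eye back: rotate about y keeps handedness
    y=-np.cross(k,f); 
    Rt=Ro.from_matrix(np.c_[np.cross(y,zt),y,zt]); ysign=_Rt.apply([0,1,0])
    Pt=E-.015*zt; R=Rt*r2.inv(); return Pt-R.apply(t2),R,Rt,Pt
E
python3 - <<'E'
from h import *
import pickle
p,q,o=cur()
P,R,Rt,Pt=final();print('final',P.round(3),R.as_matrix().round(2).tolist());print('lying y',_Rt.apply([0,1,0]) if 0 else '', 'Rt x',Rt.apply([1,0,0]).round(2))
z=R.apply([0,0,1]);f=np.array([.5,.866,0])
print('pitch',np.degrees(np.arcsin(-z[2])),'handle pt',(Rt.apply([0,0,-.09])+Pt).round(3),'blade end',(Rt.apply([-.013,0,-.197])+Pt).round(3))
# body lower corner relative to jar axis
g=P-.019*z-.054*z; x=R.apply([1,0,0]);x=x*np.sign(-x[2])
for h in(.038,.0425):
  c=g+h*x; print('corner',((c-JAR)@f).round(3),c[2].round(3))
d=pickle.load(open('c0.pkl','rb'));print('canister',plane(d['top'],268,174,.125),'green',plane(d['top'],294,257,.12),'red',plane(d['top'],198,280,.12))
PL=P2+[0,0,.20]
print('lift',(q.inv().apply([0,0,.04])/.75).round(4))
plan(P+[0,0,.16],R,14,start=(PL,q))
E
```

```text
final [0.486 0.335 0.092] [[0.35, 0.86, 0.36], [0.61, -0.5, 0.62], [0.71, -0.0, -0.7]]
lying y  Rt x [ 0.41  0.71 -0.57]
pitch 44.521092298326245 handle pt [0.484 0.33  0.097] blade end [0.509 0.374 0.192]
corner -0.055 0.116
corner -0.058 0.113
canister [0.62214635 0.24314496 0.125     ] green [0.34111178 0.15930748 0.12      ] red [0.27118416 0.48022221 0.12      ]
lift [-0.021  0.    -0.049]
rows 14 turn/row deg 5.0 shift/row mm 22
w [0.0053, 0.1083, -0.025]
[0.0156, -0.0215, -0.0113]
[0.017, -0.0212, -0.0098]
[0.0181, -0.0209, -0.0083]
[0.0192, -0.0206, -0.0066]
[0.0201, -0.0202, -0.0048]
[0.0208, -0.0199, -0.003]
[0.0214, -0.0195, -0.0011]
[0.0218, -0.019, 0.0008]
[0.022, -0.0186, 0.0027]
[0.022, -0.0181, 0.0047]
[0.0219, -0.0177, 0.0066]
[0.0216, -0.0172, 0.0085]
[0.0211, -0.0168, 0.0104]
[0.0205, -0.0163, 0.0123]
```

{"method": "move_arm", "body": {"motion": [[[-0.008,0,-0.018],[0,0,0],-1],[[-0.021,0,-0.049],[0,0,0],-1],[[-0.021,0,-0.049],[0,0,0],-1],[[-0.021,0,-0.049],[0,0,0],-1],[[-0.021,0,-0.049],[0,0,0],-1],[[-0.013,0,-0.031],[0,0,0],-1],[[0,0,0],[0,0,0],-1]]}}

```text
clock: 12.45
position: [0.506, 0.0351, 0.2111]
ee_rot: [0.907, 0.372, -0.183, 0.077]
ft_force: [0.2, -0.1, -1.6]
grip_width: 0.238
grasp_force: 60.9
```

{"method": "move_arm", "body": {"motion": [[[0.0156,-0.0215,-0.011],[0.0053,0.108,-0.025],-1],[[0.017,-0.021,-0.01],[0.0053,0.108,-0.025],-1],[[0.018,-0.021,-0.008],[0.0053,0.108,-0.025],-1],[[0.019,-0.0205,-0.0065],[0.0053,0.108,-0.025],-1],[[0.02,-0.02,-0.005],[0.0053,0.108,-0.025],-1],[[0.021,-0.02,-0.003],[0.0053,0.108,-0.025],-1],[[0.0215,-0.0195,-0.001],[0.0053,0.108,-0.025],-1],[[0.022,-0.019,0.001],[0.0053,0.108,-0.025],-1],[[0.022,-0.0185,0.0027],[0.0053,0.108,-0.025],-1],[[0.022,-0.018,0.0047],[0.0053,0.108,-0.025],-1],[[0.022,-0.0175,0.0066],[0.0053,0.108,-0.025],-1],[[0.0215,-0.017,0.0085],[0.0053,0.108,-0.025],-1]]}}

```text
clock: 13.65
position: [0.4887, 0.2919, 0.244]
ee_rot: [0.835, 0.457, 0.262, -0.158]
ft_force: [0.4, 0.3, -2.1]
grip_width: 0.239
grasp_force: 60.8
```

{"method": "move_arm", "body": {"motion": [[[0.021,-0.017,0.01],[0.0053,0.108,-0.025],-1],[[0.0205,-0.016,0.012],[0.0053,0.108,-0.025],-1],[[0,0,0],[0,0,0],-1],[[0,0,0],[0,0,0],-1]]}}

```text
clock: 14.05
position: [0.4859, 0.3337, 0.2502]
ee_rot: [0.801, 0.46, 0.331, -0.194]
ft_force: [0.9, -0.1, -1.1]
grip_width: 0.235
grasp_force: 60.8
```

```bash
python3 - <<'E'
from h import *
p,q,o=cur();P,R,Rt,Pt=final()
print('off',(p-P-[0,0,.16]).round(4),np.degrees((q.inv()*R).magnitude()),np.round(o['joint_pos'],2),o['grip_width'])
s=snap('side');t=snap('top');w=snap('wrist')
im=np.zeros((590,800,3),np.uint8)
T=R*r2
im[:240,:400]=cv2.resize(s['pixels'][100:220,220:420],(400,240));im[:240,400:]=cv2.resize(t['pixels'][140:260,180:380],(400,240))
im[240:590,:560]=cv2.resize(w['pixels'],(560,350))
cv2.imwrite('pics/m6.png',im[:,:,::-1])
off=p-P
for n,l in(('eyeend',[0,0,.015]),('bladeend',[-.013,0,-.197])):
  X=Rt.apply(l)+Pt+off;print(n,X.round(3),'side',proj(s,X).round(1),'top',proj(t,X).round(1),'wrist',proj(w,X).round(1))
E
```

```text
off [-0.0003 -0.0013 -0.0016] 0.41348279919799713 [-0.86 -0.17  0.38  2.17 -0.69  0.56 -0.5 ] 0.23524289063151896
eyeend [0.453 0.276 0.169] side [291.6 170.5] top [256.9 223.5] wrist [319.1 374.1]
bladeend [0.509 0.372 0.35 ] side [303.1 110.4] top [216.1 202.5] wrist [317.5  39.2]
```

View pics/m6.png

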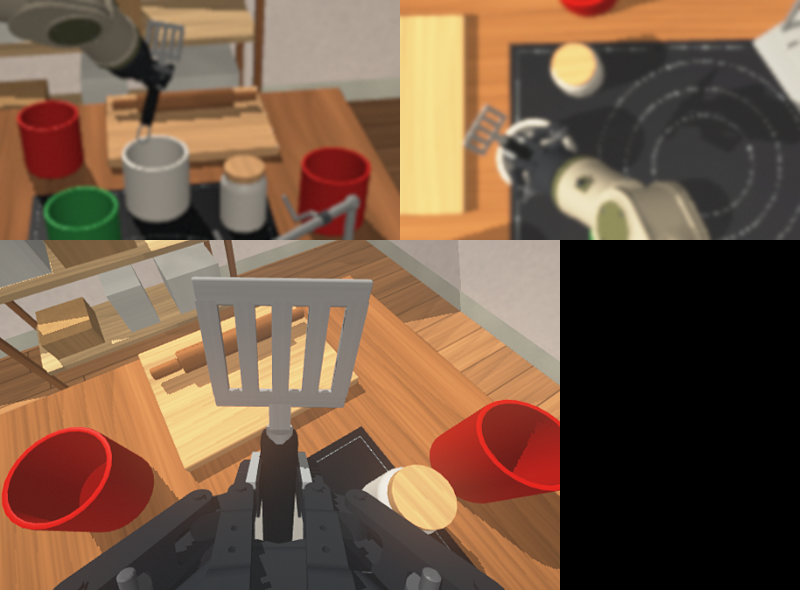

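The side crop shows the eye just over the jar mouth at (143,137), which is within 2 px of the prediction, and the blade is up. Now lowering.

{"method": "move_arm", "body": {"motion": [[[-0.024,0,0.0235],[0,0,0],-1],[[-0.024,0,0.0235],[0,0,0],-1],[[-0.024,0,0.0235],[0,0,0],-1],[[-0.024,0,0.0235],[0,0,0],-1],[[-0.019,0,0.0187],[0,0,0],-1],[[0,0,0],[0,0,0],-1]]}}

```text
clock: 14.8
position: [0.4842, 0.3323, 0.1309]
ee_rot: [0.802, 0.462, 0.328, -0.192]
ft_force: [0.1, -0.0, -0.6]
grip_width: 0.243
grasp_force: 60.8
```

{"method": "move_arm", "body": {"motion": [[[-0.0085,0,0.0084],[0,0,0],-1],[[-0.0085,0,0.0084],[0,0,0],-1],[[-0.0075,0,0.0075],[0,0,0],-1],[[0,0,0],[0,0,0],-1]]}}

```text
clock: 15.2
position: [0.4875, 0.3301, 0.1244]
ee_rot: [0.803, 0.46, 0.328, -0.188]
ft_force: [-1.6, -0.1, -2.3]
grip_width: 0.241
grasp_force: 60.9
```

```bash
python3 - <<'E'
from h import *
p,q,o=cur();print(p,np.round(o['joint_pos'],3),np.round(o['ft_force'],1),np.round(o['torque'],2),np.round(o['joint_velocities'],2))
E
```

```text
[0.48748209 0.33008715 0.12443594] [-0.428  0.062 -0.013  2.265 -1.266  0.427  0.121] [-1.6 -0.1 -2.3] [-0.91  0.45 -0.04] [-0.15 -0.01  0.17  0.01 -0.    0.01  0.01]
```

```bash
python3 - <<'E'
from h import *
p,q,o=cur()
print('up20',(q.inv().apply([0,0,.02])/.75).round(4))
S=(p+[0,0,.06],q)
P,R,Rt,Pt=final(f2=35,up=.06);plan(P,R,6,start=S);print(P)
E
```

```text
up20 [ 0.0187 -0.     -0.0191]
rows 6 turn/row deg 4.1 shift/row mm 6
w [-0.0644, 0.0041, 0.0653]
[-0.0048, 0.0015, 0.0054]
[-0.0048, 0.0014, 0.0055]
[-0.0047, 0.0014, 0.0055]
[-0.0047, 0.0014, 0.0056]
[-0.0046, 0.0013, 0.0056]
[-0.0046, 0.0013, 0.0057]
[0.49394486 0.32804704 0.15185111]
```

{"method": "move_arm", "body": {"motion": [[[0.0187,0,-0.019],[0,0,0],-1],[[0.0187,0,-0.019],[0,0,0],-1],[[0.0187,0,-0.019],[0,0,0],-1],[[-0.0048,0.0014,0.0055],[-0.0644,0.004,0.0653],-1],[[-0.0048,0.0014,0.0055],[-0.0644,0.004,0.0653],-1],[[-0.0047,0.0014,0.0055],[-0.0644,0.004,0.0653],-1],[[-0.0047,0.0014,0.0055],[-0.0644,0.004,0.0653],-1],[[-0.0046,0.0014,0.0055],[-0.0644,0.004,0.0653],-1],[[-0.0046,0.0014,0.0055],[-0.0644,0.004,0.0653],-1],[[0,0,0],[0,0,0],-1],[[0,0,0],[0,0,0],-1]]}}

```text
clock: 16.3
position: [0.4916, 0.3259, 0.1549]
ee_rot: [0.871, 0.313, 0.358, -0.126]
ft_force: [-0.3, -0.5, -2.1]
grip_width: 0.242
grasp_force: 60.9
```

```bash
python3 - <<'E'
from h import *
p,q,o=cur();print(p,np.round(o['joint_pos'],3),np.round(o['ft_force'],1),np.round(o['torque'],2))
P,R,Rt,Pt=final(f2=35,up=.015);print(P);plan(P,R,6)
E
```

```text
[0.49155781 0.32589561 0.15486424] [-0.28  -0.061 -0.357  2.306 -0.39   0.124 -1.159] [-0.3 -0.5 -2.1] [-0.62  0.7   0.  ]
[0.49394486 0.32804704 0.10685111]
rows 6 turn/row deg 0.8 shift/row mm 8
w [-0.0105, 0.0032, 0.013]
[-0.007, -0.0001, 0.0081]
[-0.007, -0.0001, 0.0081]
[-0.007, -0.0001, 0.0081]
[-0.007, -0.0001, 0.008]
[-0.0071, -0.0001, 0.008]
[-0.0071, -0.0001, 0.008]
```

{"method": "move_arm", "body": {"motion": [[[-0.007,0,0.008],[-0.01,0.003,0.013],-1],[[-0.007,0,0.008],[-0.01,0.003,0.013],-1],[[-0.007,0,0.008],[0,0,0],-1],[[0,0,0],[0,0,0],-1]]}}

```text
clock: 16.7
position: [0.4926, 0.3259, 0.1345]
ee_rot: [0.876, 0.301, 0.357, -0.122]
ft_force: [-0.0, -0.1, -1.6]
grip_width: 0.24
grasp_force: 60.9
```

```bash
python3 - <<'E'
from h import *
p,q,o=cur();print(p,np.round(o['joint_pos'],3),np.round(o['ft_force'],1),np.round(o['torque'],2))
P,R,Rt,Pt=final(f2=35,up=.0);print(P,np.degrees((q.inv()*R).as_rotvec()).round(1))
T=q*r2;E=T.apply([0,0,.015])+q.apply(t2)+p;print('eye end rel jar',(E-JAR).round(3),'lean',np.degrees(np.arccos(-T.apply([0,0,1])[2])))
E
```

```text
[0.49257076 0.32585739 0.13449405] [-0.145 -0.012 -0.508  2.313 -0.161  0.066 -1.407] [-0.  -0.1 -1.6] [-0.61  0.75 -0.04]
[0.49394486 0.32804704 0.09185111] [-2.   1.1  2.3]
eye end rel jar [-0.035 -0.03   0.055] lean 36.113290122859844
```

```bash
python3 - <<'E'
from h import *
p,q,o=cur()
print('up20',(q.inv().apply([0,0,.02])/.75).round(4))
P,R,Rt,Pt=final(f2=-3,L=36,up=.08);plan(P,R,9,start=(p+[0,0,.04],q));print(P)
print('blade corners',[(Rt.apply([-.013,s*.035,-.197])+Pt-[0,0,.08]).round(3).tolist() for s in(1,-1)])
E
```

```text
up20 [ 0.0186  0.     -0.0191]
rows 9 turn/row deg 4.6 shift/row mm 2
w [-0.0705, 0.0004, 0.0728]
[-0.0006, 0.0022, 0.0002]
[-0.0005, 0.0022, 0.0003]
[-0.0004, 0.0022, 0.0004]
[-0.0002, 0.0022, 0.0005]
[-0.0001, 0.0022, 0.0007]
[-0.0, 0.0021, 0.0008]
[0.0001, 0.0021, 0.0009]
[0.0002, 0.002, 0.001]
[0.0003, 0.0019, 0.0011]
[0.49987005 0.31302445 0.17068719]
blade corners [[0.545, 0.275, 0.19], [0.548, 0.345, 0.19]]
```

{"method": "move_arm", "body": {"motion": [[[0.0186,0,-0.019],[0,0,0],-1],[[0.0186,0,-0.019],[0,0,0],-1],[[-0.0005,0.0022,0.0003],[-0.0705,0,0.0728],-1],[[-0.0005,0.0022,0.0003],[-0.0705,0,0.0728],-1],[[-0.0003,0.0022,0.0004],[-0.0705,0,0.0728],-1],[[-0.0002,0.0022,0.0005],[-0.0705,0,0.0728],-1],[[0,0.0022,0.0007],[-0.0705,0,0.0728],-1],[[0,0.0021,0.0008],[-0.0705,0,0.0728],-1],[[0,0.0021,0.0009],[-0.0705,0,0.0728],-1],[[0.0002,0.002,0.001],[-0.0705,0,0.0728],-1],[[0.0003,0.002,0.001],[-0.0705,0,0.0728],-1],[[0,0,0],[0,0,0],-1]]}}

```text
clock: 17.9
position: [0.4853, 0.3041, 0.1863]
ee_rot: [0.926, 0.053, 0.373, -0.024]
ft_force: [2.3, 3.1, -0.6]
grip_width: 0.241
grasp_force: 60.5
```

```bash
cat > st.py <<'E'
from h import *
import sys
p,q,o=cur();print(p.round(4),np.round(o['joint_pos'],2),np.round(o['ft_force'],1),np.round(o['torque'],2),o['grip_width'])
T=q*r2;E=T.apply([0,0,.015])+q.apply(t2)+p;print('eye end rel jar',(E-JAR).round(3),'lean',np.degrees(np.arccos(-T.apply([0,0,1])[2])))
f2,L,up,n=map(float,sys.argv[1:5]);P,R,Rt,Pt=final(f2=f2,L=L,up=up);plan(P,R,int(n))
E
python3 st.py -3 36 .05 4
```

```text
[0.4853 0.3041 0.1863] [ 0.72 -0.35 -1.46  2.19  0.36  0.4  -2.6 ] [ 2.3  3.1 -0.6] [0.5  0.5  0.31] 0.24139747372818934
eye end rel jar [-0.057 -0.018  0.107] lean 36.54611441464923
rows 4 turn/row deg 2.4 shift/row mm 12
w [-0.0381, 0.0033, 0.0386]
[-0.0068, -0.0023, 0.0146]
[-0.007, -0.0025, 0.0145]
[-0.0071, -0.0028, 0.0144]
[-0.0072, -0.003, 0.0143]
```

```bash
python3 - <<'E'
from h import *
p,q,o=cur()
print('up20',(q.inv().apply([0,0,.02])/.75).round(4), 'jar-in shift', (q.inv().apply([.012,.004,0.])/.75).round(4))
P,R,Rt,Pt=final(f2=50,L=36,up=.14);plan(P,R,9,start=(p+[0,0,.04],q));print(P)
E
```

```text
up20 [ 0.0185 -0.0001 -0.0192] jar-in shift [ 0.0119 -0.0035  0.0115]
rows 9 turn/row deg 4.8 shift/row mm 3
w [0.0743, 0.0008, -0.0767]
[0.0014, -0.0043, 0.0004]
[0.0016, -0.0041, 0.0007]
[0.0018, -0.004, 0.0009]
[0.0021, -0.0038, 0.0012]
[0.0023, -0.0036, 0.0014]
[0.0025, -0.0034, 0.0016]
[0.0027, -0.0031, 0.0018]
[0.0029, -0.0028, 0.0019]
[0.003, -0.0025, 0.0021]
[0.49054719 0.33367433 0.23068719]
```

{"method": "move_arm", "body": {"motion": [[[0.0185,0,-0.0192],[0,0,0],-1],[[0.0185,0,-0.0192],[0,0,0],-1],[[0.0014,-0.0043,0.0004],[0.0743,0.0008,-0.0767],-1],[[0.0016,-0.0041,0.0007],[0.0743,0.0008,-0.0767],-1],[[0.0018,-0.004,0.0009],[0.0743,0.0008,-0.0767],-1],[[0.0021,-0.0038,0.0012],[0.0743,0.0008,-0.0767],-1],[[0.0023,-0.0036,0.0014],[0.0743,0.0008,-0.0767],-1],[[0.0025,-0.0034,0.0016],[0.0743,0.0008,-0.0767],-1],[[0.0027,-0.0031,0.0018],[0.0743,0.0008,-0.0767],-1],[[0.0029,-0.0028,0.0019],[0.0743,0.0008,-0.0767],-1],[[0.003,-0.0025,0.0021],[0.0743,0.0008,-0.0767],-1],[[0,0,0],[0,0,0],-1]]}}

```text
clock: 19.1
position: [0.4907, 0.3291, 0.2261]
ee_rot: [0.849, 0.373, 0.342, -0.153]
ft_force: [0.6, 0.3, -1.8]
grip_width: 0.234
grasp_force: 60.4
```

```bash
python3 st.py 50 36 .06 4
```

```text
[0.4907 0.3291 0.2261] [-0.47 -0.16 -0.08  2.21 -0.57  0.39 -0.85] [ 0.6  0.3 -1.8] [-0.69  0.64  0.  ] 0.23385128547527487
eye end rel jar [-0.03  -0.035  0.147] lean 36.50037605069856
rows 4 turn/row deg 0.6 shift/row mm 19
w [0.0085, 0.0027, -0.0098]
[-0.0167, -0.0009, 0.0188]
[-0.0167, -0.0009, 0.0188]
[-0.0167, -0.0009, 0.0188]
[-0.0168, -0.0009, 0.0188]
```

{"method": "move_arm", "body": {"motion": [[[-0.0167,-0.001,0.0188],[0.0085,0.003,-0.01],-1],[[-0.0167,-0.001,0.0188],[0.0085,0.003,-0.01],-1],[[-0.0167,-0.001,0.0188],[0.0085,0.003,-0.01],-1],[[-0.0167,-0.001,0.0188],[0.0085,0.003,-0.01],-1],[[0,0,0],[0,0,0],-1]]}}

```text
clock: 19.6
position: [0.4879, 0.334, 0.1483]
ee_rot: [0.841, 0.388, 0.341, -0.161]
ft_force: [-0.1, 0.4, -1.5]
grip_width: 0.238
grasp_force: 60.4
```

```bash
python3 st.py 50 36 .015 5; python3 - <<'E'
from h import *
t=snap('top')['pixels'];s=snap('side');im=s['pixels'];hsv=cv2.cvtColor(im,cv2.COLOR_RGB2HSV)
m=((hsv[...,1]<60)&(hsv[...,2]>100)).astype(np.uint8);m[:, :275]=0;m[:,318:]=0;m[:185]=0;m[215:]=0
ys,xs=np.nonzero(m);print(xs.min(),xs.max(),ys.min(),ys.max())
E
```

```text
[0.4879 0.334  0.1483] [-0.59 -0.03  0.05  2.3  -1.04  0.26 -0.32] [-0.1  0.4 -1.5] [-0.79  0.67  0.  ] 0.2379941745445463
eye end rel jar [-0.03  -0.032  0.069] lean 36.20091950250271
rows 5 turn/row deg 0.1 shift/row mm 9
w [0.0, 0.0009, -0.0011]
[-0.0076, 0.0007, 0.0084]
[-0.0077, 0.0007, 0.0084]
[-0.0077, 0.0007, 0.0084]
[-0.0077, 0.0007, 0.0084]
[-0.0077, 0.0007, 0.0084]
282 313 185 210
```

```bash
python3 st.py 43 38 .02 5
```

```text
[0.4893 0.3348 0.1517] [-0.59 -0.04  0.05  2.29 -1.03  0.26 -0.32] [-0.3  0.3 -1.1] [-0.72  0.59  0.06] 0.23357488582727856
eye end rel jar [-0.029 -0.031  0.072] lean 35.97003250550405
rows 5 turn/row deg 1.4 shift/row mm 9
w [-0.0212, -0.0089, 0.0216]
[-0.0076, 0.0014, 0.0087]
[-0.0075, 0.0014, 0.0088]
[-0.0074, 0.0014, 0.0089]
[-0.0074, 0.0014, 0.0089]
[-0.0073, 0.0013, 0.009]
```

{"method": "move_arm", "body": {"motion": [[[-0.0076,0.0014,0.0087],[-0.021,-0.009,0.0216],-1],[[-0.0075,0.0014,0.0088],[-0.021,-0.009,0.0216],-1],[[-0.0074,0.0014,0.0089],[-0.021,-0.009,0.0216],-1],[[0,0,0],[0,0,0],-1]]}}

```text
clock: 20.1
position: [0.493, 0.3345, 0.1266]
ee_rot: [0.857, 0.36, 0.34, -0.145]
ft_force: [0.9, -0.1, -0.9]
grip_width: 0.237
grasp_force: 60.4
```

```bash
python3 st.py 43 38 .02 3
```

```text
[0.493  0.3345 0.1266] [-0.61  0.01  0.02  2.3  -1.05  0.17 -0.38] [ 0.9 -0.1 -0.9] [-0.66  0.67 -0.05] 0.2373967331288181
eye end rel jar [-0.029 -0.029  0.048] lean 37.08232537264846
rows 3 turn/row deg 1.0 shift/row mm 6
w [-0.0144, -0.0067, 0.0148]
[-0.0054, 0.0009, 0.0061]
[-0.0054, 0.0009, 0.0061]
[-0.0053, 0.0009, 0.0061]
```

{"method": "move_arm", "body": {"motion": [[[-0.0054,0.001,0.0061],[-0.007,-0.0067,0.007],-1],[[-0.0054,0.001,0.0061],[-0.007,-0.0067,0.007],-1],[[-0.0053,0.001,0.0061],[-0.007,-0.0067,0.007],-1],[[0,0,0],[0,0,0],-1]]}}

```text
clock: 20.5
position: [0.4949, 0.3327, 0.1073]
ee_rot: [0.864, 0.351, 0.334, -0.138]
ft_force: [-0.8, 0.6, -0.9]
grip_width: 0.239
grasp_force: 60.4
```

```bash
python3 st.py 45 38 .005 3
```

```text
[0.4949 0.3327 0.1073] [-0.61  0.05  0.01  2.31 -1.14  0.13 -0.31] [-0.8  0.6 -0.9] [-0.64  0.72  0.06] 0.2393925478382489
eye end rel jar [-0.029 -0.031  0.03 ] lean 38.05674494644573
rows 3 turn/row deg 0.2 shift/row mm 5
w [0.0027, 0.0004, -0.003]
[-0.0041, -0.0007, 0.0047]
[-0.0041, -0.0007, 0.0047]
[-0.0041, -0.0007, 0.0047]
```

{"method": "move_arm", "body": {"motion": [[[-0.004,-0.001,0.0047],[0,0,0],-1],[[-0.004,-0.001,0.0047],[0,0,0],-1],[[0,0,0],[0,0,0],-1]]}}

```text
clock: 20.8
position: [0.4943, 0.3339, 0.0989]
ee_rot: [0.864, 0.352, 0.334, -0.138]
ft_force: [-0.3, -0.1, -1.5]
grip_width: 0.242
grasp_force: 60.4
```

```bash
python3 st.py 45 38 .0 3
```

```text
[0.4943 0.3339 0.0989] [-0.48  0.07 -0.12  2.3  -1.27  0.11 -0.18] [-0.3 -0.1 -1.5] [-0.65  0.63 -0.03] 0.24230374138969654
eye end rel jar [-0.03  -0.03   0.022] lean 38.08464840095767
rows 3 turn/row deg 0.2 shift/row mm 4
w [0.0028, 0.0006, -0.0025]
[-0.0031, -0.0001, 0.0035]
[-0.0031, -0.0001, 0.0035]
[-0.0031, -0.0001, 0.0035]
```

{"method": "move_arm", "body": {"motion": [[[0,0,0],[0,0,0],-0.4],[[0,0,0],[0,0,0],-0.15],[[0,0,0],[0,0,0],-0.1],[[0,0,0],[0,0,0],-0.1],[[0,0,0],[0,0,0],-0.1]]}}

```text
clock: 21.3
position: [0.4942, 0.3345, 0.0994]
ee_rot: [0.863, 0.351, 0.335, -0.138]
ft_force: [-0.0, 0.3, -0.3]
grip_width: 0.452
grasp_force: 0.0
```

```bash
python3 - <<'E'
from h import *
p,q,o=cur();print(p,o['grip_width'],np.round(o['ft_force'],1),np.round(o['joint_pos'],2))
w=snap('wrist','w7.png');s=snap('side')
im=np.zeros((600,800,3),np.uint8);im[:350,:560]=cv2.resize(w['pixels'],(560,350));im[350:600,:500]=cv2.resize(s['pixels'][120:220,220:420],(500,250))
cv2.imwrite('pics/m7.png',im[:,:,::-1])
E
```

```text
[0.49422566 0.33445072 0.09936232] 0.45200178971731547 [-0.   0.3 -0.3] [-0.49  0.07 -0.12  2.3  -1.27  0.11 -0.18]
```

View pics/m7.png

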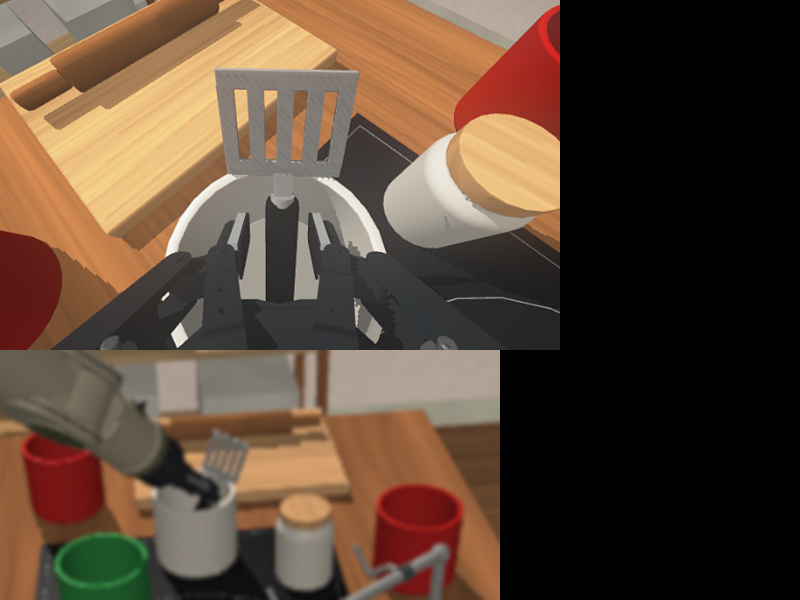

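The turner leans on the far rim at (282,185), clear of the fingers at (240,245) and (320,245). Now retreating.

{"method": "move_arm", "body": {"motion": [[[0,0,-0.012],[0,0,0],-0.1],[[0,0,-0.015],[0,0,0],-0.1],[[0,0,-0.02],[0,0,0],-0.1],[[0,0,-0.03],[0,0,0],-0.1],[[0,0,-0.03],[0,0,0],-0.1],[[0,0,-0.04],[0,0,0],-0.1],[[0.03,0,-0.03],[0,0,0],-0.1],[[0.04,0,-0.04],[0,0,0],-0.1],[[0.04,0,-0.04],[0,0,0],-0.1],[[0,0,0],[0,0,0],-0.1],[[0,0,0],[0,0,0],-0.1]]}}

```text
clock: 22.5
position: [0.4455, 0.2854, 0.298]
ee_rot: [0.863, 0.351, 0.335, -0.138]
ft_force: [-0.4, -0.2, 0.1]
grip_width: 0.45
grasp_force: 0.0
```

```bash
python3 - <<'E'
from h import *
p,q,o=cur();print(p,np.round(o['ft_force'],1),np.round(o['joint_pos'],2))
w=snap('wrist');s=snap('side');t=snap('top')
im=np.zeros((600,800,3),np.uint8);im[:300,:480]=cv2.resize(w['pixels'],(480,300));im[300:600,:480]=cv2.resize(s['pixels'][130:330,220:420],(480,300));im[:240,480:]=cv2.resize(t['pixels'][150:270,200:360],(320,240))
cv2.imwrite('pics/m8.png',im[:,:,::-1])
import pickle;pickle.dump((w,s,t),open('c8.pkl','wb'))
E
```

```text
[0.4455257  0.28543255 0.29802922] [-0.4 -0.2  0.1] [-0.3  -0.38 -0.2   2.21 -0.43  0.62 -1.05]
```

View pics/m8.png

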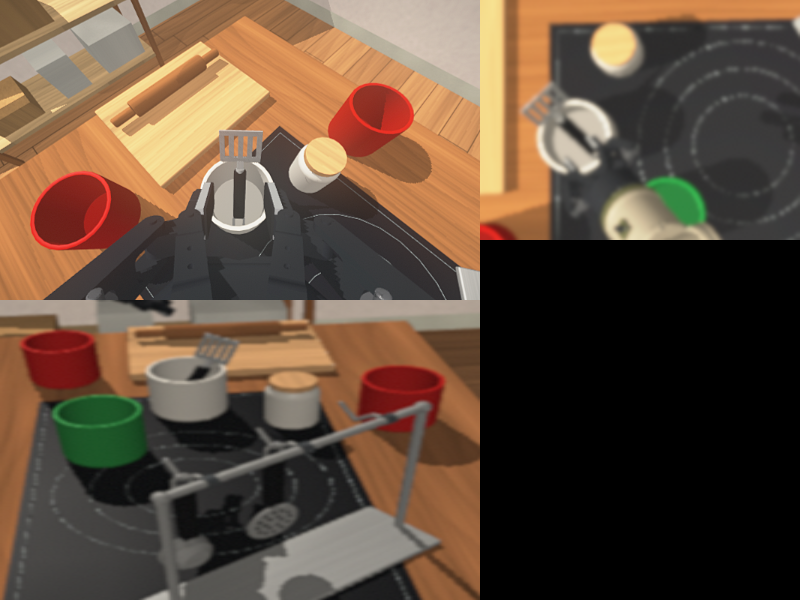

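```bash
python3 - <<'E'
from h import *
import pickle
w,s,t=pickle.load(open('c8.pkl','rb'))
print('blade end',tri(w,(322,174.5),s,(312.5,156.7)))
hsv=cv2.cvtColor(w['pixels'],cv2.COLOR_RGB2HSV)
# predicted eye end if on floor near wall / 20 mm higher
f=np.array([np.cos(np.radians(42)),np.sin(np.radians(42)),0])
for b in(.03,.04,.047):
  for z in(.01,.02,.03):print(b,z,proj(w,JAR-b*f+[0,0,z]).round(1))
for L in(30,38,42):
  l=np.radians(L);print(L,JAR-.045*f+[0,0,.01]+.212*(f*np.sin(l)+[0,0,np.cos(l)]))
hsv=cv2.cvtColor(t['pixels'],cv2.COLOR_RGB2HSV)
im=t['pixels'];hs=cv2.cvtColor(im,cv2.COLOR_RGB2HSV);m=((hs[...,1]<60)&(hs[...,2]>120)).astype(np.uint8);m[:,:228]=0;m[:,272:]=0;m[:198]=0;m[240:]=0
ys,xs=np.nonzero(m);print('jar px',xs.min(),xs.max(),ys.min(),ys.max())
c=w['pixels'][180:330,240:400];cv2.imwrite('pics/c9.png',cv2.resize(c,(640,600),interpolation=3)[:,:,::-1])
E
```

```text
blade end (array([0.53815604, 0.37212495, 0.16603333]), np.float64(0.0034251112861601357))
0.03 0.01 [318.  291.1]
0.03 0.02 [318.  290.3]
0.03 0.03 [318.  289.6]
0.04 0.01 [317.8 297.9]
0.04 0.02 [317.7 297.3]
0.04 0.03 [317.7 296.7]
0.047 0.01 [317.6 302.7]
0.047 0.02 [317.6 302.2]
0.047 0.03 [317.5 301.7]
30 [0.51983183 0.35481697 0.19359739]
38 [0.53805392 0.37122421 0.17705828]
42 [0.5464778  0.37880911 0.1675467 ]
jar px 229 266 198 236
```

View pics/c9.png

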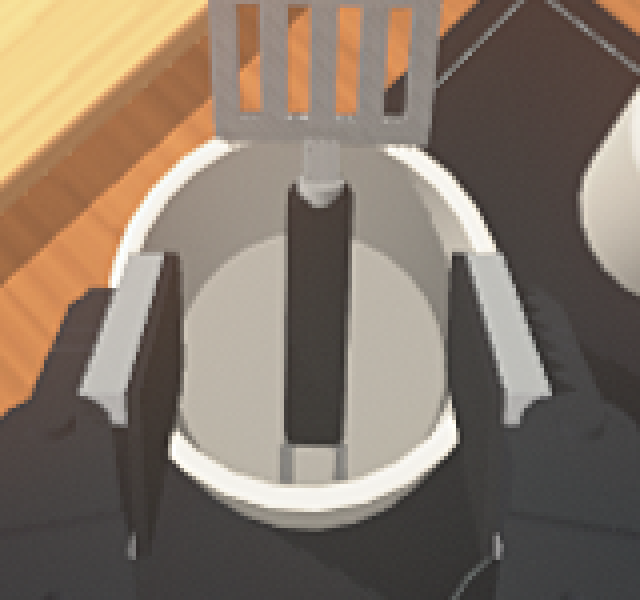

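```bash
python3 - <<'E'
from h import *
import pickle
w,s,t=pickle.load(open('c8.pkl','rb'))
a=np.radians(42);f=np.array([np.cos(a),np.sin(a),0])
o1,d1=ray(w,319.5,290.5);o2,d2=ray(w,320,226.5)
# along-f / z coordinates of rays; turner axis points 104 mm apart; blade end known -> lean scan
g=lambda s,o,d:np.array([((o-JAR)@f)+s*(d@f),o[2]+s*d[2]])
for L in range(28,52,3):
    l=np.radians(L);v=.104*np.array([np.sin(l),np.cos(l)])
    s_=np.linalg.solve(np.c_[[d2@f,d2[2]],[-(d1@f),-d1[2]]],v-g(0,o2,d2)+g(0,o1,d1))
    A=g(s_[1],o1,d1);e=A-.03*np.array([np.sin(l),np.cos(l)]);print(L,'eye end (f,z)',e.round(4),'blade end z',(e+.212*np.array([np.sin(l),np.cos(l)])).round(3))
E
```

```text
28 eye end (f,z) [-0.0544  0.0863] blade end z [0.045 0.273]
31 eye end (f,z) [-0.054   0.0708] blade end z [0.055 0.252]
34 eye end (f,z) [-0.0536  0.0563] blade end z [0.065 0.232]
37 eye end (f,z) [-0.0533  0.0429] blade end z [0.074 0.212]
40 eye end (f,z) [-0.0531  0.0306] blade end z [0.083 0.193]
43 eye end (f,z) [-0.0529  0.0195] blade end z [0.092 0.175]
46 eye end (f,z) [-0.0529  0.0096] blade end z [0.1   0.157]
49 eye end (f,z) [-0.0528  0.0009] blade end z [0.107 0.14 ]
```

{"method": "move_arm", "body": {"motion": [[[0,0,0],[0,-0.125,0],-0.1],[[0,0,0],[0,-0.125,0],-0.1],[[0,0,0],[0,-0.125,0],-0.1],[[0,0,0],[0,-0.125,0],-0.1],[[0,0,0],[0,-0.125,0],-0.1],[[0,0,0],[0,-0.125,0],-0.1],[[0,0,0],[0,-0.125,0],-0.1],[[0,0,0],[0,0,0],-0.1],[[0,0,0],[0,0,0],-0.1]]}}

```text
clock: 23.55
position: [0.4449, 0.2859, 0.2955]
ee_rot: [0.926, 0.378, 0.024, -0.012]
ft_force: [-0.4, -0.1, 0.6]
grip_width: 0.453
grasp_force: 0.0
```

```bash
python3 - <<'E'
from h import *
import pickle
w=snap('wrist','w10.png');pickle.dump(w,open('w10.pkl','wb'))
a=np.radians(42);f=np.array([np.cos(a),np.sin(a),0])
print(cur()[0],proj(w,JAR+[0,0,.008]))
for b,z in((-.053,.01),(-.053,.02),(-.053,.03)):print(b,z,proj(w,JAR+b*f+[0,0,z]).round(1))
u,v=proj(w,JAR+[0,0,.06]).astype(int);u0,v0=max(0,u-70),max(0,min(v-60,400-140));print(u0,v0)
c=w['pixels'][v0:v0+140,u0:u0+140];cv2.imwrite('pics/c10.png',cv2.resize(c,(560,560),interpolation=3)[:,:,::-1])
E
```

```text
[0.44484744 0.28540384 0.29612119] [319.70762243 147.18870656]
-0.053 0.01 [318.2 181.1]
-0.053 0.02 [318.2 182.4]
-0.053 0.03 [318.2 183.7]
249 90
```

View pics/c10.png

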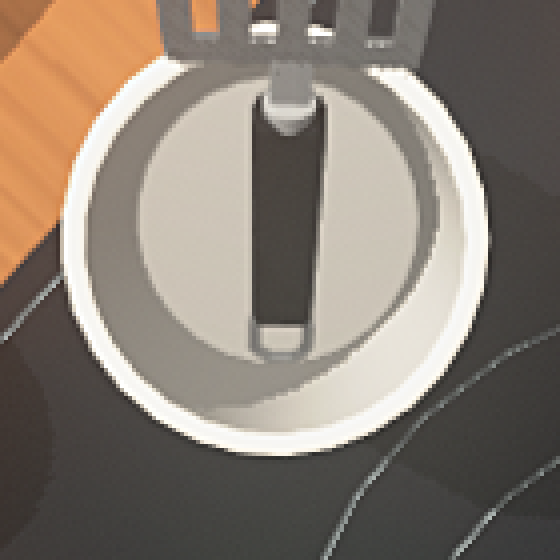

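```bash
python3 - <<'E'
from h import *
import pickle
w,s,t=pickle.load(open('c8.pkl','rb'));b=pickle.load(open('w10.pkl','rb'))
A,e=tri(w,(319.5,290.5),b,(319.7,171.0));B,e2=tri(w,(320,227.5),b,(321,115.5))
print(A,e,B,e2);d=(B-A)/np.linalg.norm(B-A);print(np.linalg.norm(B-A),'lean',np.degrees(np.arccos(d[2])),'eye end',A-.03*d)
E
```

```text
[0.4518075  0.29112181 0.03840281] 0.0009022751425309618 [0.50672982 0.34350948 0.09798769] 0.0003002621885386691
0.0964950086525446 lean 51.86679464380842 eye end [0.43473232 0.27483464 0.01987806]
```

The handle end stands at z ≈ 33 mm on the axis, so the eye is at about 10 mm. In the crop the eye at (280,358) meets the floor's edge at the near wall, so the handle is on the bottom. The jar has not moved, and the ladle and skimmer are still hanging. Handing in.

```bash
python3 -c "
from workcell import order
print(order.hand_in())"
```

```text
the job is handed in; nothing more can be done
None
```

I handed the job in at about 23.6 s: the turner stands in the white jar with its handle down on the jar floor (measured to within about a centimetre) and the blade out on top, leaning on the rim, while the jar has not moved and the ladle and skimmer still hang.

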